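# Set the riveting stake in its bench block

### The arm

A 7-joint arm with a two-finger parallel gripper is mounted at the origin on the work surface. World frame = base frame: x ahead of the robot, y to its left, z up, the work surface at z = 0. Lengths are in m, angles in degrees, forces in N, time in s.
With the tool pointing down it reaches from about 0.425 to 0.875 m from the base axis. Payload 4.7 kg.
Tool frame: the origin (TCP) lies on the centre line of the jaws, within the pads' length; the fingertips stand 11 mm ahead of it and the grasp point (between the pads) lies 8 mm behind it; z points along the fingers, y is the line along which they close (so a half turn about z gives the same grasp; the last joint's range is limited). The gripper opens to 87 mm and grips with 3 to 60 N. Pads are 19 mm wide; open, the fingers measure 117 mm over their backs; the gripper's body (75 mm by 190 mm) begins 51 mm behind the grasp point.
Start: joints at [-76.14, 18.392, -4.016, 83.108, 1.295, 78.541, -3.26], TCP at [0.147, 0.633, 0.195] pointing down, gripper open.
Joint ranges: [-163.93, 163.93], [-17.29, 119.83], [-79.2, 71.16], [3.27, 140.29], [-89.18, 269.18], [5.43, 117.66], [-154.24, 154.24]. Speed limits (degrees/s): [147.25, 147.25, 180, 180, 180, 180, 180].

### API

Orientations are given as a 3x3 rotation matrix whose columns are the frame's x, y, z axes.
In Python, from plant import arm gives the robot as it stands.
- The arm moves only by the tool arm_command, never from a script. Its argument "series" is one flat list of numbers, 6 for each row, row after row: the shift along the tool's x, y, z scaled (see below), then the turn, a rotation vector about the tool's x, y, z scaled (see below). In form: [tx, ty, tz, rx, ry, rz, tx, ty, tz, rx, ry, rz, ...]. A call has 1 to 8 rows; each row shifts and turns the commanded pose from where the row before left it, along the tool's axes as they then stand; what a row does not reach is not made up. The controller multiplies each number of a shift by 25 cm and each number of a turn by 30 degrees. A row lasts 1/8 s, in which the tool goes at most 62.5 mm and 10.7 degrees, less where a joint would pass 70% of its speed; a pose out of reach is approached as far as the arm can. A call with a number of a shift or a turn outside -1 to 1 is refused whole. A call with a gripper value outside its range is refused whole. "claw" is the closure, from 0 (fully open) to 1 (shut), set as the call begins (left out, the last holds). The fingers move at their own pace and stop on an object; "grip_force" is the grip in N (left out, the last holds). Time passes only in rows, so rows that do not move let the fingers close. It gives the time, the measured TCP pose, the force, the opening and the grip force at its end, in the units of the state.
- arm.observe(): the state, without advancing time (a new reading comes with each control period).
- arm.grab_frame(name): name is "scene" or "top" or "wrist"; returns a dict with "img" (384x512x3 uint8, blue, green, red), "vertical_fov" (degrees; the focal length in pixels is half the picture's height over the tangent of half this angle, whatever the lens; pixels are square), "cx", "cy" (the principal point, pixels), "distortion" ([k1, k2, p1, p2, k3] as OpenCV has them; the pictures are not rectified), "rvec" (rotation vector, rad) and "tvec" (3), from world to camera coordinates, as OpenCV has them. Camera axes: x right, y down, z forward; pixel columns grow to the right and rows downward; lengths in m; the calibration is good to about 2 mm. A picture is of the moment at which its call begins. There is no depth.
- arm.job_done(): hands the job in; it is judged then, once.
The state is a dict: "clock": time; "joints": joint angles; "qd": joint speeds; "effort": joint torques, N m; "tcp_pos": TCP position; "eef_rot": TCP orientation; "force": force on the tool from outside, world axes, zero at the start; "ft_torque": the same for the moment, N m; "width": finger opening in m; "gripper_force": force on a finger pad.
Only numpy, scipy, OpenCV 4.12 (cv2) and the standard library are available. Lean on these libraries where they do the work, as an engineer would, in place of code of your own. Each camera call takes 0.05 s, during which the arm holds its last target. There are 200 camera calls.

### The job

Slide the brass dust cover on the wooden bench block fully open, then take the steel riveting stake with the red ring from the tool stand and set it upright, shank down, fully home in the blind hole in the floor of the block's round recess. The hole was drilled freehand off the recess's middle, so feel for it: slide the stake's foot lightly over the floor in a widening spiral until it drops in (10 N is plenty, never press or knock it hard), and let go only once it stands home. Leave the other tools and things where they are.

Things in the scene. Friction and masses are not known exactly. Their poses are not given: they have to be found in the camera images.
- stake_grip (a point): Steel riveting stake, 0.2 kg, 109 mm tall, round: steel grip 24 mm in diameter and 36 mm long with a red ring, domed head above, below it a shank 12 mm in diameter, 62 mm long, its foot tapered to 8.4 mm over the last 2.5 mm. This point is on the axis in mid-grip, 80 mm above the foot; z up the axis. It starts upright in one of the tool stand's three holes.
- stand: Fixed plywood tool stand, 70 mm along x, 190 mm along y, 45 mm tall, with a row of three loose 15 mm holes along y, 60 mm apart, 30 mm deep. Origin: centre of its underside. The stake is in one hole, two other tools with 12 mm shanks (wooden grip; square black grip; tops 120 mm above the table) in the others. Fingers have most room on the x sides.
- block: Fixed dark wooden bench block, 120 mm along x, 160 mm along y, top 60 mm above the table. Origin: centre of its underside. The recess is in its top, 35 mm from the middle towards -y. The cover opens along +y.
- recess (a point): Centre of the round recess's mouth, level with the block's top; axes of the block. 36 mm in diameter, flat steel floor 22 mm below this point. In the floor is one vertical blind hole, 13.8 mm in diameter, 25 mm deep, its axis 3 to 8 mm from the recess's centre in an unknown direction. Stake fully home: grip point 33 mm above this point; foot on the recess floor: 58 mm.
- cover (a joint): Brass dust cover, a plate 56 x 52 mm (along block x, y), 1 to 5 mm above the block's top, sliding along the block's y: 0 closed, centred over the recess; 0.055 (m) fully open, against its stop. It starts closed or slightly open, stays where it is left, and takes about 2 N to move.
- cover_knob (a point): Black upright knob at the middle of the cover, 16 mm in diameter, its top 41 mm above the block's top. This point is on its axis, 25 mm above the block's top. Axes as for the block.
Things that resemble listed ones, but are neither listed nor needed, are in the scene too. Leave any blue or orange look-alike of the part that bears stake_grip alone.

How it is judged (in metres and radians):
On the way, in this order (a step that is already met when the one before it is completed fails the run):
1. the dust cover has been slid open (value of joint cover above 0.045 m), for 0.2 s.
2. the stake's foot is down in the recess (horizontal distance between stake_grip and recess below 0.022 m and z of stake_grip in the frame of recess below 0.066 m and angle between stake_grip's own z axis and vertical below 0.25 rad), for 0.1 s.
At the end, for the whole second after the job is handed in: The stake stands in the hole, its foot within 3 mm of the hole's bottom (grip point less than 36 mm above the recess mouth and within 22 mm of its centre horizontally), within 0.14 rad of upright, at rest and let go; the cover is open by more than 45 mm (horizontal distance between stake_grip and recess below 0.022 m and z of stake_grip in the frame of recess below 0.036 m and angle between stake_grip's own z axis and vertical below 0.14 rad and value of joint cover above 0.045 m and linear speed of stake below 0.01 m/s); the robot touches nothing.
It fails at once if the stake is let go in the recess before it is home (horizontal distance between stake_grip and recess below 0.022 m and z of stake_grip in the frame of recess between 0.04 and 0.066 m and contact force between the fingers and stake below 0.05 N).
It fails at once if the stake is pressed or knocked against the recess floor or the hole with more than 30 N (contact force between stake and slug above 30 N).
It fails at once if the stake is pressed or knocked against the wooden block with more than 30 N (contact force between stake and block above 30 N).
It fails at once if another tool or object is moved by more than 25 mm (distance of any of drift, swage, hammer, file, jar, tin, bolster, knife from where it was at the start of the episode above 0.025 m).
It also fails if it takes over 72 s, if anything falls off the work surface, if the arm or the gripper's body presses on something with over 40 N, if the wrist force passes 120 N, or if a joint passes its speed limit or range.

## Working session

There is one attempt and no reset: what is moved stays moved. The work goes in short steps, Python scripts to look and compute and a tool call to move; the robot and the scene stay as the last step left them, time stands still between calls to the robot, and variables do not carry over. Pictures are saved under pics/ and viewed, at most 10 in all, crops included, and the job is handed in when it is done.

Besides the shell and the picture viewer there is one more tool, called as a command line: name --argument value ..., lists and objects as JSON in quotes. arm_command: Moves the arm, as the interface text tells. Its arguments: {"type":"object","properties":{"series":{"type":"array","items":{"type":"number","minimum":-1,"maximum":1}},"claw":{"type":"number"},"grip_force":{"type":"number"}},"required":["series"]}

```bash
mkdir -p pics; cat > h.py <<'E'
import numpy as np, cv2, pickle
from plant import arm
def grab(name,f):
    d=arm.grab_frame(name); cv2.imwrite('pics/%s.png'%f,d['img']); pickle.dump(d,open('pics/%s.pkl'%f,'wb')); return d
def load(f): return pickle.load(open('pics/%s.pkl'%f,'rb'))
def K(d):
    h=d['img'].shape[0]; f=h/2/np.tan(np.radians(d['vertical_fov'])/2)
    return np.array([[f,0,d['cx']],[0,f,d['cy']],[0,0,1]])
def ray(d,u,v):
    p=cv2.undistortPoints(np.array([[[u,v]]],float),K(d),np.array(d['distortion'],float))[0,0]
    R=cv2.Rodrigues(np.array(d['rvec'],float))[0]; t=np.array(d['tvec'],float).ravel()
    return -R.T@t, R.T@np.array([p[0],p[1],1])
def onz(d,u,v,z):
    c,r=ray(d,u,v); return c+r*(z-c[2])/r[2]
def proj(d,P):
    return cv2.projectPoints(np.array(P,float).reshape(-1,1,3),np.array(d['rvec'],float),np.array(d['tvec'],float),K(d),np.array(d['distortion'],float))[0][:,0]
def tri(d1,p1,d2,p2):
    c1,r1=ray(d1,*p1); c2,r2=ray(d2,*p2)
    s=np.linalg.lstsq(np.c_[r1,-r2],c2-c1,rcond=None)[0]
    a=c1+r1*s[0]; b=c2+r2*s[1]; return (a+b)/2, np.linalg.norm(a-b)
E
python3 - <<'E'
from h import *
a=grab('top','t0'); b=grab('scene','s0')
for d in(a,b): print(ray(d,256,192), d['vertical_fov'])
o=arm.observe(); print({k:np.round(v,4) for k,v in o.items()})
E
```

```text
(array([0.36998414, 0.01658533, 0.94584597]), array([ 0.18327728,  0.00773272, -0.98323252])) 46.462181011818956
(array([ 0.94688988, -0.16729655,  0.52100749]), array([-0.65543342,  0.26255108, -0.70837176])) 56.45697194878171
{'clock': np.float64(0.1), 'joints': array([-76.1393,  18.4342,  -4.0155,  83.1667,   1.2957,  78.54  ,
        -3.2596]), 'qd': array([-0.039 , -0.1545, -0.083 , -0.2315,  0.0731, -0.0016,  0.0047]), 'effort': array([-3.00000e-04, -4.92560e+01, -4.05900e-01, -3.13408e+01,
       -6.42000e-02,  3.93000e-02,  1.00000e-04]), 'tcp_pos': array([0.1467, 0.6327, 0.1936]), 'eef_rot': array([[-9.742e-01,  2.258e-01, -3.000e-04],
       [ 2.258e-01,  9.742e-01, -1.600e-03],
       [-1.000e-04, -1.700e-03, -1.000e+00]]), 'force': array([ 0.4197,  0.37  , -0.8848]), 'ft_torque': array([ 0.0393, -0.0234,  0.0258]), 'gripper_force': np.float64(0.0), 'width': np.float64(0.0872)}
```

View pics/t0.png

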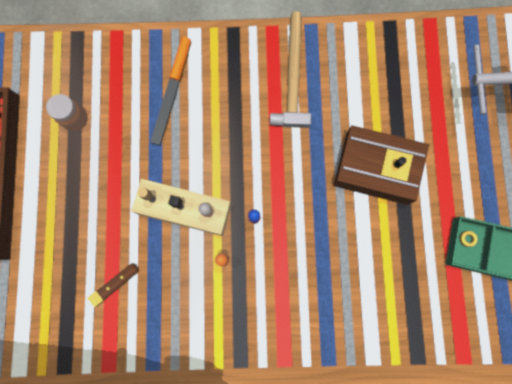

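View pics/s0.png

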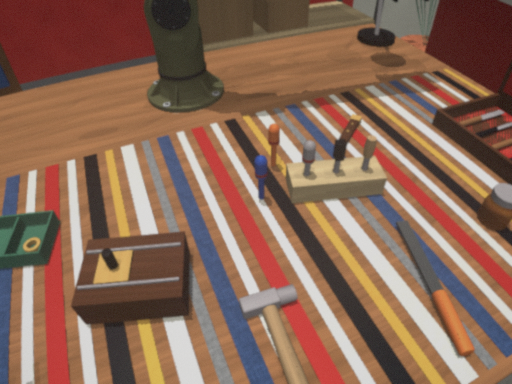

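The top view shows the block at (382,163) with the yellow cover at (398,165) and its knob. The stand is at (181,207), and the steel stake's head is at (206,209), in the stand's right-hand hole. The blue and orange look-alikes are free-standing at (254,216) and (222,259).

```bash
python3 - <<'E'
from h import *
a=load('t0'); b=load('s0')
for p in [(0,192),(511,192),(256,0),(256,383)]: print(p,onz(a,*p,0).round(3))
for n,p,z in [('block',(382,163),.06),('stand',(181,207),.045),('stakehead',(206,209),.12),('knob',(400,162),.1)]: print(n,onz(a,*p,z).round(4))
print('tri stake head',tri(a,(206,209),b,(309,147)))
print('tri knob top',tri(a,(401,161),b,(108,251)))
I=a['img']
# block colour + stand colour
for y,x in [(140,390),(190,380),(205,160),(170,395),(225,215)]: print(I[y,x])
for s,(x0,y0,x1,y1) in [('t0',(120,110,440,250))]:
    c=I[y0:y1,x0:x1]; cv2.imwrite('pics/c1.png',cv2.resize(c,None,fx=2.5,fy=2.5,interpolation=cv2.INTER_CUBIC))
E
```

```text
(0, 192) [0.563 0.57  0.   ]
(511, 192) [ 0.529 -0.508  0.   ]
(256, 0) [0.992 0.011 0.   ]
(256, 383) [0.16  0.035 0.   ]
block [ 0.5864 -0.2319  0.06  ]
stand [0.5116 0.1775 0.045 ]
stakehead [0.4946 0.1174 0.12  ]
knob [ 0.5774 -0.2548  0.1   ]
tri stake head (array([0.49683409, 0.12003569, 0.10933061]), np.float64(0.002920051586533148))
tri knob top (array([ 0.57969709, -0.256638  ,  0.09828714]), np.float64(0.0014941054497086298))
[ 51  71 111]
[ 50  72 113]
[173 227 229]
[ 97 195 225]
[164 217 226]
```

View pics/c1.png

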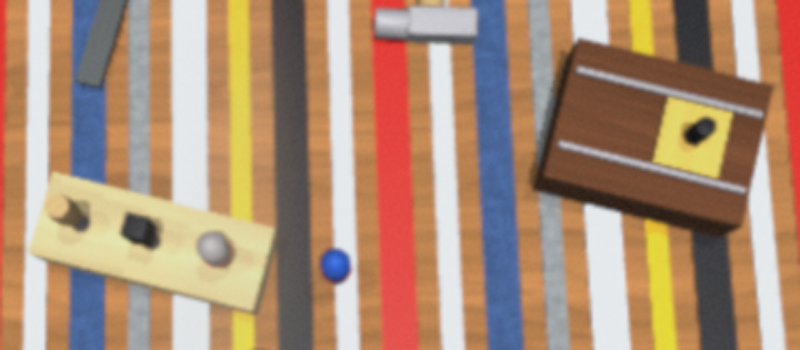

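```bash
cat >> h.py <<'E'
def goto(P,yawy=None):
    """shift in tool axes/0.25 to reach P, turn about tool z/30 so tool y has heading yawy"""
    o=arm.observe(); R=np.array(o['eef_rot']); s=R.T@(np.array(P)-o['tcp_pos'])/.25
    h=np.degrees(np.arctan2(R[1,1],R[0,1])); print('shift',s.round(4),'heading y',h.round(2), 'turn',None if yawy is None else round(-(yawy-h)/30,3))
def px(c): return (c[0]/2.5+120, c[1]/2.5+110)
E
python3 - <<'E'
from h import *
a=load('t0')
def rep(n,cs,z):
    P=np.array([onz(a,*px(c),z) for c in cs]); print(n,P.round(4)[:,:2].tolist(),'mean',P.mean(0).round(4))
    for i in range(len(P)):
        d=P[(i+1)%len(P)]-P[i]; print('  len',np.linalg.norm(d).round(4),'ang',np.degrees(np.arctan2(d[1],d[0])).round(1))
rep('block',[(580,40),(772,86),(740,225),(546,180)],.06)
rep('rails',[(577,70),(762,115),(746,190),(558,145)],.064)
rep('cover',[(668,97),(732,113),(720,177),(653,162)],.065)
rep('stand',[(52,172),(275,230),(257,305),(33,247)],.045)
E
```

```text
block [[0.6662, -0.1769], [0.6214, -0.3273], [0.5089, -0.2926], [0.5503, -0.1426]] mean [ 0.5867 -0.2348  0.06  ]
  len 0.157 ang -106.6
  len 0.1178 ang 162.8
  len 0.1556 ang 74.6
  len 0.1208 ang -16.5
rails [[0.6396, -0.1721], [0.5967, -0.3159], [0.5361, -0.2982], [0.5778, -0.1531]] mean [ 0.5876 -0.2348  0.064 ]
  len 0.1501 ang -106.6
  len 0.0631 ang 163.7
  len 0.151 ang 74.0
  len 0.0646 ang -17.0
cover [[0.6141, -0.2429], [0.599, -0.2923], [0.5471, -0.2786], [0.5611, -0.2272]] mean [ 0.5803 -0.2602  0.065 ]
  len 0.0516 ang -107.0
  len 0.0536 ang 165.3
  len 0.0533 ang 74.8
  len 0.0553 ang -16.5
stand [[0.573, 0.26], [0.5188, 0.0774], [0.4579, 0.0931], [0.511, 0.2747]] mean [0.5152 0.1763 0.045 ]
  len 0.1905 ang -106.5
  len 0.0629 ang 165.5
  len 0.1892 ang 73.7
  len 0.0637 ang -13.3
```

arm_command --series '[0,0,-0.03,0,0,0.333,0,0,-0.03,0,0,0.333,0,0,-0.03,0,0,0.333,0,0,-0.03,0,0,0.333,0,0,-0.03,0,0,0.333,0,0,-0.03,0,0,0.333,0,0,-0.03,0,0,0.333,0,0,-0.03,0,0,0.333]'

```text
clock: 1.1
tcp_pos: [0.1467, 0.6329, 0.2542]
eef_rot: [[0.058, 0.998, -0.0], [0.998, -0.058, -0.001], [-0.001, -0.0, -1.0]]
force: [-0.1, -0.5, 1.1]
width: 0.0869
gripper_force: 0.0
```

arm_command --series '[-0.12,0.16,0,0,0,0.21,-0.16,0.16,0,0,0,0.21,-0.2,0.12,0,0,0,0,-0.2,0.12,0,0,0,0,-0.2,0.12,0,0,0,0,-0.2,0.12,0,0,0,0,-0.22,0.08,0,0,0,0,-0.22,0.05,0,0,0,0]'

```text
clock: 2.1
tcp_pos: [0.2873, 0.2518, 0.2574]
eef_rot: [[0.268, 0.963, -0.001], [0.963, -0.268, 0.005], [0.004, -0.002, -1.0]]
force: [-0.2, 0.4, -0.0]
width: 0.0873
gripper_force: 0.0
```

```bash
python3 - <<'E'
from h import *
goto((0.565,-0.245,0.25),-16)
E
```

```text
shift [-1.6165  1.6032  0.0188] heading y -15.56 turn 0.015
```

arm_command --series '[-0.1,0.22,0,0,0,0.015,-0.12,0.22,0,0,0,0,-0.2,0.2,0,0,0,0,-0.22,0.2,0,0,0,0,-0.24,0.19,0,0,0,0,-0.24,0.19,0,0,0,0,-0.24,0.19,0,0,0,0,-0.24,0.19,0,0,0,0]'

```text
clock: 3.1
tcp_pos: [0.5322, -0.1719, 0.2561]
eef_rot: [[0.274, 0.962, 0.001], [0.962, -0.274, 0.004], [0.004, -0.0, -1.0]]
force: [0.1, 0.7, 0.6]
width: 0.0872
gripper_force: 0.0
```

arm_command --series '[0,0,0,0,0,0,0,0,0,0,0,0]'

```text
clock: 3.35
tcp_pos: [0.5314, -0.1698, 0.2553]
eef_rot: [[0.276, 0.961, -0.002], [0.961, -0.276, 0.003], [0.002, -0.003, -1.0]]
force: [-0.1, 0.0, -0.7]
width: 0.087
gripper_force: 0.0
```

```bash
python3 - <<'E'
from h import *
goto((0.565,-0.245,0.25),-16); d=grab('wrist','w0'); print(ray(d,256,192), d['vertical_fov'])
print(proj(d,[[.5773,-.2686,.06],[.58,-.258,.101]]))
E
```

```text
shift [-0.2522  0.2122  0.0199] heading y -16.0 turn 0.0
(array([ 0.55238682, -0.09881084,  0.44526812]), array([-0.06846038, -0.25894763, -0.96349106])) 60.26460293538776
[[310.77769699 230.02151875]
 [316.95926328 234.76500602]]
```

View pics/w0.png

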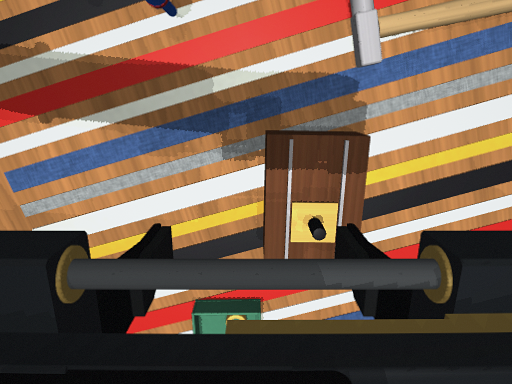

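The wrist view shows the cover at (315,222) between the rails, with the knob running from its base at (312,218) to its top at about (319,235). The block looks square to the tool.

```bash
python3 - <<'E'
from h import *
d=load('w0'); I=d['img']; x0,y0=280,195; c=I[y0:255,x0:350]
hsv=cv2.cvtColor(c,cv2.COLOR_BGR2HSV)
m=cv2.inRange(hsv,(18,90,130),(35,255,255)); n,l,s,ce=cv2.connectedComponentsWithStats(m); i=1+s[1:,4].argmax(); print('cover',s[i])
cc=cv2.findContours((l==i).astype('uint8'),0,1)[0][0]; r=cv2.minAreaRect(cc); print(r); u=r[0]
C=onz(d,u[0]+x0,u[1]+y0,.065); print('cover ctr',C)
for p in cv2.boxPoints(r): print(onz(d,p[0]+x0,p[1]+y0,.065).round(4))
k=(c.max(2)<45).astype('uint8'); n,l,s,ce=cv2.connectedComponentsWithStats(k)
for i in range(1,n):
    if s[i,4]>30: print('dark',s[i][:4]+[x0,y0,0,0],s[i,4],ce[i]+[x0,y0])
# block corners (far side) edges: rows where dark-brown
for v in (150,180,210):
    g=I[v,255:380].astype(int); br=(g[:,2]-g[:,0]>25)&(g[:,2]<150)
    idx=np.where(br)[0]+255; print(v,idx.min(),idx.max(),[onz(d,q,v,.06)[:2].round(4).tolist() for q in (idx.min(),idx.max())])
E
```

```text
cover [  10    7   48   41 1500]
((33.646446228027344, 26.985267639160156), (45.83523178100586, 39.88206100463867), 2.385944128036499)
cover ctr [ 0.58279072 -0.25708612  0.065     ]
[ 0.5486 -0.2735  0.065 ]
[ 0.5634 -0.2237  0.065 ]
[ 0.6159 -0.2413  0.065 ]
[ 0.6029 -0.2917  0.065 ]
dark [308 218  18  22] 199 [316.26633166 227.36683417]
dark [335 223  15  32] 411 [342.5620438  240.23357664]
150 258 368 [[0.5412, -0.154], [0.6649, -0.1894]]
180 266 365 [[0.5406, -0.1913], [0.6547, -0.224]]
210 264 362 [[0.5282, -0.2271], [0.644, -0.2603]]
```

```bash
python3 - <<'E'
from h import *
goto((0.582,-0.257,0.084),-16)
E
```

```text
shift [-0.286   0.292   0.6847] heading y -15.89 turn 0.004
```

arm_command --series '[-0.142,0.146,0.08,0,0,0.002,-0.142,0.146,0.08,0,0,0.002,0,0,0.1,0,0,0,0,0,0.1,0,0,0,0,0,0.1,0,0,0,0,0,0,0,0,0,0,0,0,0,0,0]'

```text
clock: 4.28
tcp_pos: [0.5832, -0.2574, 0.142]
eef_rot: [[0.276, 0.961, 0.002], [0.961, -0.276, 0.003], [0.004, 0.001, -1.0]]
force: [-0.0, -0.1, -0.3]
width: 0.0872
gripper_force: 0.0
```

```bash
python3 - <<'E'
from h import *
goto((0.582,-0.257,0.084),-16); d=grab('wrist','w1'); print(proj(d,[[.582,-.257,.101]]))
E
```

```text
shift [-0.0005 -0.0051  0.2321] heading y -16.01 turn -0.0
[[251.44932599 204.84166441]]
```

View pics/w1.png

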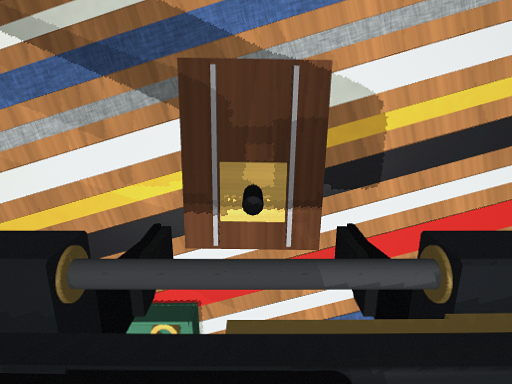

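The knob's top is at (253,207), against a predicted (251,205), so the gripper is centred on it. Next: descend, grip and slide.

arm_command --series '[0,0,0.08,0,0,0,0,0,0.08,0,0,0,0,0,0.06,0,0,0,0,0,0.01,0,0,0,0,0,0,0,0,0]'

```text
clock: 4.95
tcp_pos: [0.5822, -0.2586, 0.083]
eef_rot: [[0.278, 0.961, -0.001], [0.961, -0.278, 0.002], [0.002, -0.001, -1.0]]
force: [0.1, -0.5, 0.9]
width: 0.0869
gripper_force: 0.0
```

arm_command --series '[0,0,0,0,0,0,0,0,0,0,0,0,0,0,0,0,0,0,0,0,0,0,0,0,0,0,0,0,0,0,0,0,0,0,0,0,0,0,0,0,0,0]' --claw 0.95 --grip_force 15

```text
clock: 5.82
tcp_pos: [0.5822, -0.2584, 0.0831]
eef_rot: [[0.277, 0.961, -0.0], [0.961, -0.277, 0.003], [0.002, -0.001, -1.0]]
force: [0.3, -0.6, -0.3]
width: 0.0247
gripper_force: 0.0
```

arm_command --series '[0,0,0,0,0,0,0,0,0,0,0,0,0,0,0,0,0,0,0,0,0,0,0,0]'

```text
clock: 6.32
tcp_pos: [0.5823, -0.2584, 0.0831]
eef_rot: [[0.277, 0.961, -0.0], [0.961, -0.277, 0.003], [0.002, -0.001, -1.0]]
force: [-0.2, 0.4, 0.3]
width: 0.0047
gripper_force: 0.0
```

arm_command --series '[0.03,0,0,0,0,0,0.03,0,0,0,0,0,0.03,0,0,0,0,0,0.03,0,0,0,0,0,0.03,0,0,0,0,0,0.01,0,0,0,0,0,0,0,0,0,0,0,0,0,0,0,0,0]'

```text
clock: 7.32
tcp_pos: [0.5932, -0.2204, 0.0833]
eef_rot: [[0.278, 0.961, -0.0], [0.961, -0.278, 0.002], [0.002, -0.001, -1.0]]
force: [0.4, -0.1, -0.4]
width: 0.0041
gripper_force: 0.0
```

The gripper closed to 4 mm, so the knob wasn't between the fingers. I'll look.

```bash
python3 - <<'E'
from h import *
d=grab('wrist','w2'); print(np.round(arm.observe()['tcp_pos'],4), proj(d,[arm.observe()['tcp_pos']]))
e=grab('scene','s2'); x=e['img'][180:340,50:250]
cv2.imwrite('pics/c2.png',np.hstack([cv2.resize(d['img'][150:384,100:400],(500,390)),cv2.resize(x,(300,390))]))
E
```

```text
[ 0.5932 -0.2205  0.0833] [[253.13053641 225.3772636 ]]
```

View pics/c2.png

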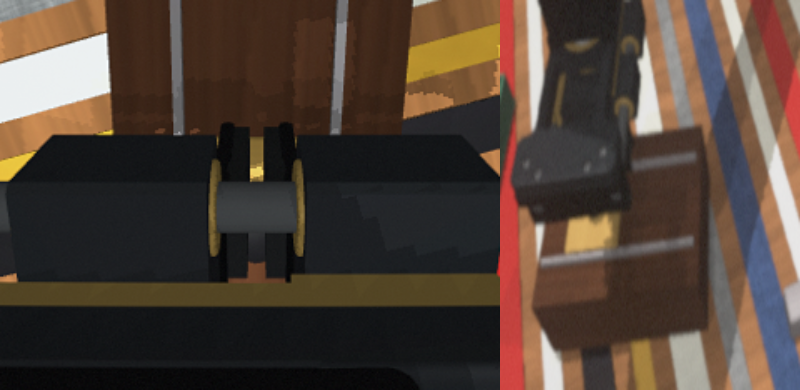

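The wrist crop shows the fingers almost shut, with a sliver of brass between them at (257,155). The scene crop shows the brass still in front, at (590,235). I'll measure the cover from the top view.

```bash
python3 - <<'E'
from h import *
d=grab('top','t1')
c=d['img'][110:220,320:440]; e=load('s2')['img'][210:320,60:200]
cv2.imwrite('pics/c3.png',np.hstack([cv2.resize(c,(390,360),interpolation=2),cv2.resize(e,(400,360),interpolation=2)]))
print(np.round(arm.observe()['tcp_pos'],4),arm.observe()['width'])
E
```

```text
[ 0.5932 -0.2204  0.0833] 0.0042550837123436725
```

View pics/c3.png

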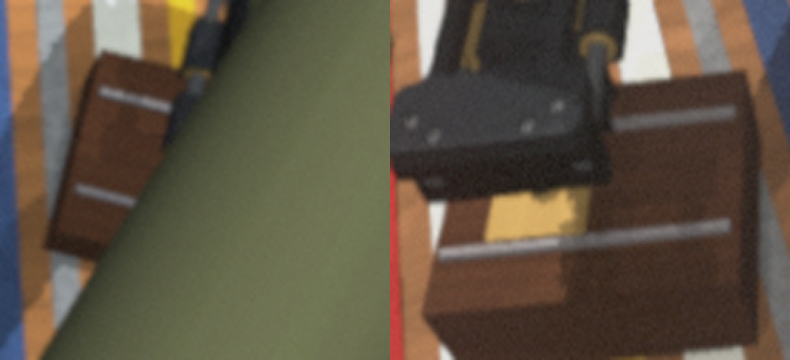

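The arm hides most of the block in the top view. In the scene crop the cover's near edge runs from (485,240) to (585,235), and I'll convert those to positions.

```bash
python3 - <<'E'
from h import *
d=load('s2'); e=load('s0')
for n,f in (('s0',e),('s2',d)):
    c=f['img'][235:300,75:190]; h=cv2.cvtColor(c,cv2.COLOR_BGR2HSV)
    m=cv2.inRange(h,(15,110,110),(35,255,255)); k,l,s,ce=cv2.connectedComponentsWithStats(m); i=1+s[1:,4].argmax(); print(n,s[i],ce[i])
    pts=np.argwhere(l==i)[:,::-1]+[75,235]
    a=np.array([75,25]); W=np.array([onz(f,*p,.065)[:2] for p in pts])-[.588,-.235]
    t=np.radians(74); Y=W@[np.cos(t),np.sin(t)]; X=W@[np.sin(t),-np.cos(t)]
    print('block y range',np.percentile(Y,[1,99]).round(4),'x',np.percentile(X,[1,99]).round(4))
print(d['tvec'])
E
```

```text
s0 [ 18  15  40  34 878] [38.61389522 32.98974943]
block y range [-0.0512  0.002 ] x [-0.0253  0.0289]
s2 [ 18  33  36  16 458] [35.20742358 40.22270742]
block y range [-0.0513 -0.0008] x [0.0053 0.0292]
[-0.22034847 -0.28377159  1.0329364 ]
```

```bash
python3 - <<'E'
from h import *
d=load('s2'); o=arm.observe(); T=np.array(o['tcp_pos']); R=np.array(o['eef_rot'])
for nm,z in (('body',-.059),('tip',.011)):
  for a in (-.0375,.0375):
    for b in (-.095,.095): print(nm,a,b,proj(d,[T+R@[a,b,z]]).round(0)[0])
print('tip',proj(d,[T+R@[0,0,.011]]))
e=load('s0'); t=load('t0'); w=load('w1'); q=load('w0')
P=[[.5812,-.2587,.065],[.5812,-.2587,.101]]
for n,f in(('s0',e),('t0',t),('w0',q),('w1',w)): print(n,proj(f,P).round(1).tolist())
for n,f,b in (('s0',e,(90,235,130,280)),('t0',t,(385,150,412,178)),('w1',w,(230,170,275,225))):
    x0,y0,x1,y1=b; k=(f['img'][y0:y1,x0:x1].max(2)<50).astype('uint8'); m,l,s,c=cv2.connectedComponentsWithStats(k); i=1+s[1:,4].argmax(); print(n,s[i]+[x0,y0,0,0,0],cv2.minAreaRect(np.argwhere(l==i)[:,::-1].astype('float32')+[x0,y0]) if 0 else c[i]+[x0,y0])
E
```

```text
body -0.0375 -0.095 [109. 186.]
body -0.0375 0.095 [ 84. 296.]
body 0.0375 -0.095 [157. 181.]
body 0.0375 0.095 [146. 290.]
tip -0.0375 -0.095 [122. 216.]
tip -0.0375 0.095 [103. 322.]
tip 0.0375 -0.095 [166. 211.]
tip 0.0375 0.095 [159. 316.]
tip [[138.04303002 260.21530203]]
s0 [[113.1, 265.1], [105.6, 251.2]]
t0 [[396.4, 164.4], [402.1, 159.8]]
w0 [[312.7, 223.5], [318.1, 235.0]]
w1 [[251.3, 193.9], [251.0, 207.3]]
s0 [106 255  10  13  44] [110.72727273 261.22727273]
t0 [395 160   6   7  25] [397.2 163.6]
w1 [242 185  21  30 506] [252.46245059 199.80434783]
```

```bash
python3 - <<'E'
from h import *
w=load('w1'); T=np.array([.5832,-.2574,.142]); 
R=np.array([[.276,.961,.002],[.961,-.276,.003],[.004,.001,-1]])
for z in (-.05,-.03,-.008,0,.011,.03):
    print(z,[proj(w,[T+R@[a,b,z]]).round(0)[0].tolist() for a in (-.0095,.0095) for b in (-.0435,.0435,.0585)])
o=arm.observe(); T=np.array(o['tcp_pos']);R=np.array(o['eef_rot']); w=load('w2')
for z in (-.05,-.008,.011): print(z,[proj(w,[T+R@[a,b,z]]).round(0)[0].tolist() for a in (-.0095,.0095) for b in (-.002,.002,.015)])
C,_=ray(w,256,192); print('cam in tool',R.T@(C-T))
I=w['img'][170:300,180:330]; cv2.imwrite('pics/c4.png',cv2.resize(I,None,fx=4.5,fy=4.5,interpolation=2))
E
```

```text
-0.05 [[162.0, 282.0], [344.0, 282.0], [376.0, 282.0], [159.0, 246.0], [347.0, 246.0], [380.0, 246.0]]
-0.03 [[172.0, 262.0], [334.0, 262.0], [362.0, 262.0], [169.0, 229.0], [337.0, 229.0], [366.0, 229.0]]
-0.008 [[181.0, 245.0], [326.0, 245.0], [351.0, 245.0], [179.0, 215.0], [328.0, 215.0], [353.0, 215.0]]
0 [[183.0, 239.0], [323.0, 239.0], [347.0, 239.0], [181.0, 211.0], [325.0, 211.0], [350.0, 211.0]]
0.011 [[187.0, 233.0], [320.0, 233.0], [343.0, 233.0], [185.0, 205.0], [321.0, 205.0], [345.0, 205.0]]
0.03 [[192.0, 222.0], [315.0, 222.0], [336.0, 222.0], [190.0, 197.0], [316.0, 197.0], [338.0, 197.0]]
-0.05 [[249.0, 282.0], [257.0, 282.0], [285.0, 282.0], [249.0, 246.0], [257.0, 246.0], [286.0, 246.0]]
-0.008 [[250.0, 245.0], [256.0, 245.0], [278.0, 245.0], [250.0, 215.0], [257.0, 215.0], [279.0, 215.0]]
0.011 [[250.0, 233.0], [256.0, 233.0], [276.0, 233.0], [250.0, 205.0], [256.0, 205.0], [277.0, 205.0]]
cam in tool [ 7.44674538e-02  9.30239801e-05 -1.89849478e-01]
```

View pics/c4.png

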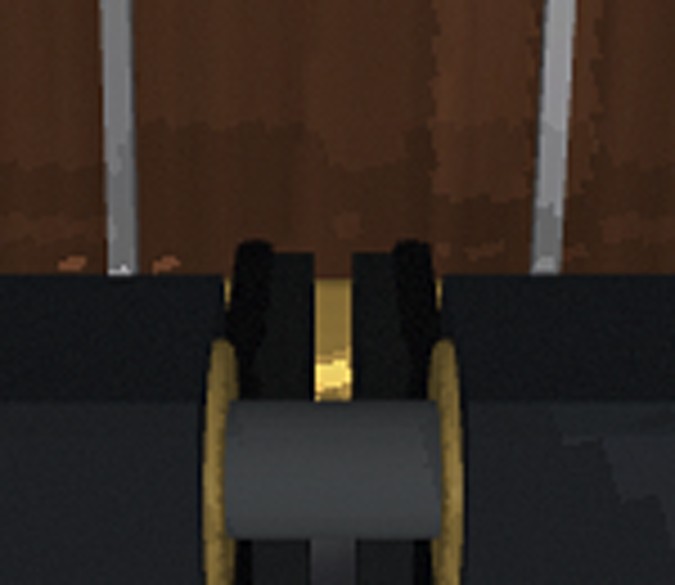

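The fingertips show at about v=225 where the given geometry predicts 205, so the real tips seem to sit roughly 35–40 mm higher than stated. That would explain passing over the knob. I'll check by gently touching the bare block top with the closed fingers.

arm_command --series '[0,0,0.016,0,0,0,0,0,0.016,0,0,0,0,0,0.016,0,0,0,0,0,0,0,0,0]'

```text
clock: 7.98
tcp_pos: [0.593, -0.2198, 0.0707]
eef_rot: [[0.277, 0.961, -0.001], [0.961, -0.277, 0.003], [0.002, -0.002, -1.0]]
force: [-0.5, 0.1, 0.3]
width: 0.0044
gripper_force: 0.0
```

arm_command --series '[0,0,0.012,0,0,0,0,0,0.012,0,0,0,0,0,0,0,0,0]'

```text
clock: 8.35
tcp_pos: [0.5932, -0.2198, 0.0649]
eef_rot: [[0.277, 0.961, -0.001], [0.961, -0.277, 0.003], [0.002, -0.002, -1.0]]
force: [0.2, 0.4, -0.5]
width: 0.0043
gripper_force: 0.0
```

arm_command --series '[0,0,0.016,0,0,0,0,0,0.016,0,0,0,0,0,0.016,0,0,0,0,0,0,0,0,0]'

```text
clock: 8.85
tcp_pos: [0.593, -0.2197, 0.0528]
eef_rot: [[0.277, 0.961, -0.001], [0.961, -0.277, 0.003], [0.002, -0.002, -1.0]]
force: [0.4, -0.2, -0.8]
width: 0.0044
gripper_force: 0.0
```

arm_command --series '[0,0,0.012,0,0,0,0,0,0.012,0,0,0,0,0,0,0,0,0]'

```text
clock: 9.22
tcp_pos: [0.5932, -0.2198, 0.047]
eef_rot: [[0.277, 0.961, -0.001], [0.961, -0.277, 0.003], [0.002, -0.002, -1.0]]
force: [-0.1, 0.2, 0.0]
width: 0.0045
gripper_force: 0.0
```

arm_command --series '[0,0,0.01,0,0,0,0,0,0.01,0,0,0,0,0,0.01,0,0,0,0,0,0,0,0,0]'

```text
clock: 9.72
tcp_pos: [0.5931, -0.2197, 0.0394]
eef_rot: [[0.277, 0.961, -0.001], [0.961, -0.277, 0.003], [0.002, -0.002, -1.0]]
force: [-0.4, -0.5, -0.1]
width: 0.0043
gripper_force: 0.0
```

arm_command --series '[0,0,0.01,0,0,0,0,0,0,0,0,0]'

```text
clock: 9.98
tcp_pos: [0.5932, -0.2198, 0.037]
eef_rot: [[0.277, 0.961, -0.001], [0.961, -0.277, 0.003], [0.002, -0.001, -1.0]]
force: [-0.7, 0.7, 0.4]
width: 0.0039
gripper_force: 0.0
```

arm_command --series '[0,0,0.01,0,0,0,0,0,0,0,0,0]'

```text
clock: 10.22
tcp_pos: [0.5932, -0.2198, 0.0345]
eef_rot: [[0.277, 0.961, -0.001], [0.961, -0.277, 0.003], [0.002, -0.001, -1.0]]
force: [-0.2, -0.0, 0.2]
width: 0.0041
gripper_force: 0.0
```

arm_command --series '[0,0,0.008,0,0,0,0,0,0,0,0,0]'

```text
clock: 10.48
tcp_pos: [0.5933, -0.2198, 0.0327]
eef_rot: [[0.277, 0.961, -0.0], [0.961, -0.277, 0.003], [0.002, -0.001, -1.0]]
force: [0.1, 0.3, -0.0]
width: 0.0047
gripper_force: 0.0
```

arm_command --series '[0,0,0.008,0,0,0,0,0,0,0,0,0]'

```text
clock: 10.72
tcp_pos: [0.5934, -0.2198, 0.0325]
eef_rot: [[0.278, 0.961, -0.0], [0.961, -0.278, 0.004], [0.004, -0.001, -1.0]]
force: [-3.1, 2.4, 10.2]
width: 0.0042
gripper_force: 5.3
```

```bash
python3 - <<'E'
from h import *
d=grab('wrist','w3'); o=arm.observe(); T=np.array(o['tcp_pos']);R=np.array(o['eef_rot']);print(T,o['force'])
for z in (-.045,-.035,-.028,.011): print(z,[proj(d,[T+R@[a,b,z]]).round(0)[0].tolist() for a in (-.0095,.0095) for b in (-.002,.002)])
e=grab('scene','s3')
cv2.imwrite('pics/c5.png',np.hstack([cv2.resize(d['img'][170:300,180:330],(415,360),interpolation=2),cv2.resize(e['img'][200:320,60:190],(385,360),interpolation=2)]))
E
```

```text
[ 0.59341854 -0.21983893  0.03248454] [-3.87905828  1.83850872 10.50106026]
-0.045 [[249.0, 277.0], [257.0, 277.0], [249.0, 241.0], [257.0, 241.0]]
-0.035 [[249.0, 267.0], [257.0, 267.0], [249.0, 233.0], [257.0, 233.0]]
-0.028 [[249.0, 261.0], [257.0, 261.0], [249.0, 228.0], [257.0, 228.0]]
0.011 [[250.0, 233.0], [256.0, 233.0], [250.0, 205.0], [256.0, 205.0]]
```

View pics/c5.png

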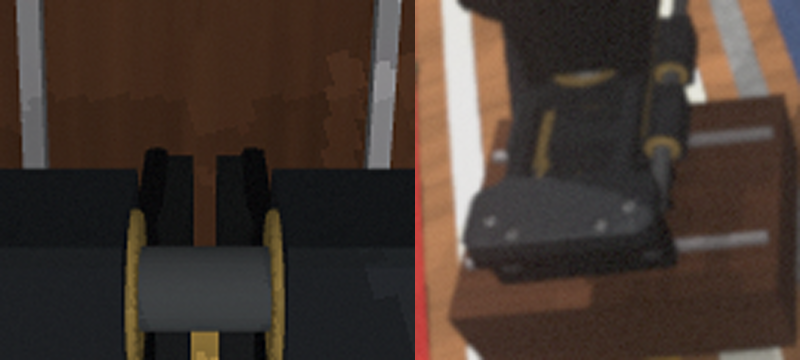

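Contact was 10 N at a reported z of 0.0325 on wood at 0.060. The fingertips are therefore 27.5 mm behind the reported TCP, matching the picture, so the true TCP is 38.5 mm higher than reported. I'll allow for that from here on.

arm_command --series '[0,0,-0.1,0,0,0,0,0,-0.12,0,0,0,0,0,-0.13,0,0,0,0,0,0,0,0,0]' --claw 0

```text
clock: 11.32
tcp_pos: [0.5951, -0.2211, 0.121]
eef_rot: [[0.278, 0.961, 0.005], [0.961, -0.278, 0.001], [0.003, 0.004, -1.0]]
force: [-0.6, -0.3, -0.8]
width: 0.0363
gripper_force: 0.0
```

```bash
python3 - <<'E'
from h import *
goto((0.5815,-0.2585,0.0435),-16)
E
```

```text
shift [-0.1596 -0.0118  0.3096] heading y -16.12 turn -0.004
```

arm_command --series '[-0.08,-0.002,0,0,0,0,-0.08,-0.002,0,0,0,0,0,0,0,0,0,0,0,0,0.1,0,0,0,0,0,0.1,0,0,0,0,0,0.07,0,0,0,0,0,0.04,0,0,0,0,0,0,0,0,0]'

```text
clock: 12.32
tcp_pos: [0.581, -0.2579, 0.0401]
eef_rot: [[0.278, 0.961, -0.001], [0.961, -0.278, 0.003], [0.002, -0.002, -1.0]]
force: [0.6, -0.4, -0.6]
width: 0.0871
gripper_force: 0.0
```

arm_command --series '[0,0,0,0,0,0,0,0,0,0,0,0,0,0,0,0,0,0,0,0,0,0,0,0,0,0,0,0,0,0,0,0,0,0,0,0,0,0,0,0,0,0,0,0,0,0,0,0]' --claw 0.95 --grip_force 15

```text
clock: 13.32
tcp_pos: [0.5821, -0.2583, 0.0408]
eef_rot: [[0.278, 0.961, 0.001], [0.961, -0.278, 0.002], [0.002, 0.001, -1.0]]
force: [0.9, -1.6, -5.4]
width: 0.0153
gripper_force: 15.1
```

arm_command --series '[0.026,0,0,0,0,0,0.026,0,0,0,0,0,0.026,0,0,0,0,0,0.026,0,0,0,0,0,0.026,0,0,0,0,0,0.02,0,0,0,0,0,0.016,0,0,0,0,0,0,0,0,0,0,0]'

```text
clock: 14.32
tcp_pos: [0.5944, -0.2176, 0.0407]
eef_rot: [[0.276, 0.961, 0.002], [0.961, -0.276, 0.002], [0.002, 0.002, -1.0]]
force: [3.7, -1.7, -5.1]
width: 0.0154
gripper_force: 15.0
```

arm_command --series '[0.008,0,0,0,0,0,0.008,0,0,0,0,0,0,0,0,0,0,0]'

```text
clock: 14.7
tcp_pos: [0.5954, -0.2143, 0.0407]
eef_rot: [[0.277, 0.961, 0.002], [0.961, -0.277, 0.001], [0.002, 0.002, -1.0]]
force: [5.2, -3.0, -4.7]
width: 0.0157
gripper_force: 15.0
```

arm_command --series '[0.008,0,0,0,0,0,0.006,0,0,0,0,0,0,0,0,0,0,0]'

```text
clock: 15.08
tcp_pos: [0.5955, -0.2141, 0.0408]
eef_rot: [[0.279, 0.96, 0.002], [0.96, -0.279, -0.003], [-0.002, 0.003, -1.0]]
force: [4.7, -8.6, -6.4]
width: 0.0155
gripper_force: 15.0
```

```bash
python3 - <<'E'
from h import *
d=grab('scene','s4'); t=np.radians(74)
c=d['img'][220:300,75:190]; h=cv2.cvtColor(c,cv2.COLOR_BGR2HSV)
m=cv2.inRange(h,(15,110,80),(35,255,255)); pts=np.argwhere(m>0)[:,::-1]+[75,220]
W=np.array([onz(d,*p,.065)[:2] for p in pts])-[.588,-.235]
print(len(pts),'block y',np.percentile(W@[np.cos(t),np.sin(t)],[2,98]))
E
```

```text
357 block y [-0.04294687  0.04803836]
```

The cover is against its stop, with the force building and no further travel. I'll ease off, release and lift, then look at the recess and the stand.

arm_command --series '[-0.012,0,0,0,0,0,0,0,0,0,0,0,0,0,0,0,0,0,0,0,0,0,0,0,0,0,0,0,0,0]' --claw 0

```text
clock: 15.75
tcp_pos: [0.594, -0.2135, 0.0408]
eef_rot: [[0.277, 0.961, -0.0], [0.961, -0.277, 0.003], [0.003, -0.001, -1.0]]
force: [-0.2, 0.4, -1.1]
width: 0.0575
gripper_force: 0.0
```

arm_command --series '[0,0,-0.14,0,0,0,0,0,-0.16,0,0,0,0.1,0,-0.18,0,0,0,0.22,0,-0.1,0,0,0,0.22,0,0,0,0,0,0,0,0,0,0,0]'

```text
clock: 16.5
tcp_pos: [0.6334, -0.0767, 0.1857]
eef_rot: [[0.267, 0.964, -0.0], [0.964, -0.267, 0.006], [0.006, -0.002, -1.0]]
force: [0.4, 0.3, 0.5]
width: 0.0872
gripper_force: 0.0
```

```bash
python3 - <<'E'
from h import *
d=grab('wrist','w5'); o=arm.observe(); print(o['tcp_pos'],o['width'])
goto((0.4975,0.1195,0.17),-16)
q=proj(d,[[.579,-.268,.06]])[0]; print(q)
u,v=q.astype(int); c=d['img'][max(v-70,0):v+50,u-80:u+80]; print(u-80,max(v-70,0))
cv2.imwrite('pics/c6.png',cv2.resize(c,None,fx=4,fy=4,interpolation=2))
E
```

```text
[ 0.63220812 -0.0809161   0.18572125] 0.08717286863315722
shift [ 0.6248 -0.7363  0.066 ] heading y -15.77 turn 0.008
[252.30894493 348.50952362]
172 278
```

View pics/c6.png

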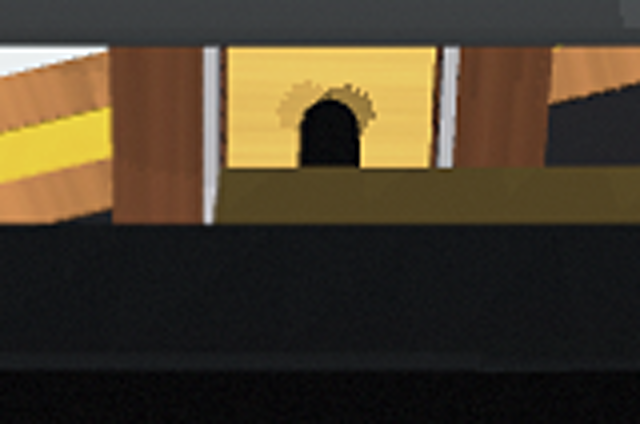

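The wrist crop shows the cover over at (330,110) with its knob, and the recess hidden below the frame. Those were my 10 views, so I'll work by numbers from here. Next I'll move beside the stand to measure the stake's head, and the recess from the top camera.

```bash
python3 - <<'E'
from h import *
goto((0.52,0.20,0.19),-16)
E
```

```text
shift [ 0.9594 -0.7374 -0.013 ] heading y -15.77 turn 0.008
```

arm_command --series '[0.16,-0.123,-0.01,0,0,0.008,0.16,-0.123,0,0,0,0,0.16,-0.123,0,0,0,0,0.16,-0.123,0,0,0,0,0.16,-0.123,0,0,0,0,0.16,-0.123,0,0,0,0,0,0,0,0,0,0,0,0,0,0,0,0]'

```text
clock: 17.55
tcp_pos: [0.5223, 0.1956, 0.1893]
eef_rot: [[0.283, 0.959, -0.0], [0.959, -0.283, 0.002], [0.002, -0.001, -1.0]]
force: [-0.5, -0.9, -0.2]
width: 0.0869
gripper_force: 0.0
```

```bash
python3 - <<'E'
from h import *
d=grab('wrist','w6'); o=arm.observe(); print(np.round(o['tcp_pos'],4))
S=[.4975,.1195]
for z in (.124,.113,.095,.077,.045): print(z,proj(d,[S+[z]]).round(1)[0])
h=cv2.cvtColor(d['img'],cv2.COLOR_BGR2HSV)
u,v=proj(d,[S+[.1]])[0].astype(int)
red=cv2.inRange(h,(0,120,60),(8,255,255))|cv2.inRange(h,(172,120,60),(180,255,255))
grey=cv2.inRange(h,(0,0,60),(180,60,255))
x0,y0=u-45,v-45
for n,m in (('red',red),('grey',grey)):
    k,l,s,c=cv2.connectedComponentsWithStats(m[y0:v+45,x0:u+45])
    for i in range(1,k):
        if s[i,4]>8: print(n,s[i]+[x0,y0,0,0,0],c[i].round(1)+[x0,y0])
t=grab('top','t2')
q=proj(t,[[.579,-.268,.06]])[0]; print('recess px',q.round(1)); u,v=q.astype(int)
print(t['img'][v-16:v+17:2,u-16:u+17:2].max(2))
E
```

```text
[0.5226 0.1951 0.1894]
0.124 [250.7 284. ]
0.113 [250.8 277.5]
0.095 [251.  267.7]
0.077 [251.1 259. ]
0.045 [251.3 245.5]
red [239 247  25  12  75] [251.2 250.7]
red [280 311  15   4  36] [288.9 313.1]
grey [205 225   7   2  11] [207.5 225.4]
grey [242 236  18  15 123] [251.2 242.2]
grey [240 250  23   9 141] [251.1 255. ]
grey [ 205  265   90   23 1788] [249.3 276.9]
grey [266 289  29  17 327] [279.3 295. ]
grey [205 294  54  21 632] [233.2 305.9]
recess px [400.5 165.9]
[[226 221 206 140 122 144 164 173 173 163 141 131 117 116 115 113 114]
 [229 229 222 129 105 106 104 110 118 141 167 172 176 158 142 129 117]
 [228 228 212 121 105 105 103 104 104 104 106 108 123 139 169 168 176]
 [227 229 187 119 115 111 107 105 105 103 103 104 104 103 105 106 119]
 [229 228 173 115 114 115 110  98  93  97 100 106 106 103 106 104 105]
 [228 223 140 114 113  95  69  58  52  54  67  96 110 110 107 105 105]
 [228 219 131 117 105  84  89  88  76  56  48  54  99 117 115 114 112]
 [228 193 130 122 104 109 112 109 105  92  68  47  65 106 110 112 113]
 [228 178 127 122 108 108 109 110 108 105  84  54  52 101 115 114 112]
 [224 154 121 121 106 110 103  94  99 107 102  60  56 104 117 117 116]
 [221 126 118 118 106 106  75  50  53  89 102  62  62 116 126 123 124]
 [206 127 119 118 110 101  87  58  45  77  89  59  87 122 127 126 128]
 [174 115 116 117 117 110  93  65  58  87  73  82 116 124 123 125 125]
 [144 120 118 116 114 113 111 101  95  99 108 112 117 116 117 118 120]
 [182 173 153 136 126 119 118 116 113 112 114 114 115 116 118 118 118]
 [119 136 164 181 182 174 152 136 123 117 114 113 113 114 113 116 115]
 [116 115 108 110 122 139 166 180 178 167 149 135 122 116 116 115 115]]
```

The top camera now sees the recess and a dark spot at about (399,171), which should be the hole. I'll measure both finely, along with the stake's head.

```bash
python3 - <<'E'
from h import *
t=load('t2'); x0,y0,k=384,149,8
c=cv2.resize(cv2.cvtColor(t['img'],cv2.COLOR_BGR2GRAY)[y0:184,x0:420],None,fx=k,fy=k,interpolation=cv2.INTER_CUBIC)
g=t['img'].astype(int)[y0:184,x0:420]; chroma=(g[:,:,2]-g[:,:,0])  # wood is brown, floor/shadow grey
print(chroma[4:30:2,4:34:2])
m=(cv2.resize(chroma.astype('float32'),None,fx=k,fy=k,interpolation=cv2.INTER_CUBIC)<32).astype('uint8')
n,l,s,ce=cv2.connectedComponentsWithStats(m)
for i in range(1,n):
    if s[i,4]>2000:
        cc=cv2.findContours((l==i).astype('uint8'),0,1)[0][0]; print('grey',s[i]/k,ce[i]/k+[x0,y0],cv2.minEnclosingCircle(cc)[0][0]/k+x0,cv2.fitEllipse(cc))
sub=c[17*k:29*k,10*k:19*k]; d=(sub<70).astype('uint8'); n,l,s,ce=cv2.connectedComponentsWithStats(d); 
for i in range(1,n):
    if s[i,4]>300: p=ce[i]/k+[x0+10,y0+17]; print('hole?',s[i]/k,p,onz(t,*p,.038).round(4))
a=load('t0'); h=cv2.cvtColor(a['img'],cv2.COLOR_BGR2HSV)[190:230,190:225]
m=cv2.inRange(h,(0,0,90),(180,60,220)); n,l,s,ce=cv2.connectedComponentsWithStats(m)
for i in range(1,n):
    if s[i,4]>20: p=ce[i]+[190,190]; print('head',s[i],p,onz(a,*p,.118).round(4))
print('pred recess ctr px',proj(t,[[.579,-.268,.06],[.579,-.268,.038]]).round(1).tolist())
E
```

```text
[[119  68  58  61  57  58  56  54  45  29  11   4  -2  -2   2]
 [104  64  64  62  60  57  56  57  56  56  56  54  45  28  11]
 [ 87  62  63  64  60  56  50  54  56  57  59  58  58  58  57]
 [ 78  63  61  51  30  21  23  25  35  52  62  61  58  58  57]
 [ 71  64  42   4  -3  -1   2  11  22  27  55  64  65  64  61]
 [ 73  64  15  -4  -6  -5  -6  -3   6  20  34  58  61  62  63]
 [ 70  59   6  -5  -5  -6  -6  -6  -2  14  27  56  62  61  63]
 [ 67  59   8  -4  -5  -4  -5  -5  -5   5  27  58  66  64  63]
 [ 67  63  18  -4  -4  -2  -1  -4  -6   5  30  64  71  68  68]
 [ 66  64  45   1  -5  -4  -4  -4  -2  10  47  68  71  73  68]
 [ 63  64  64  42   9   0  -2  -4   1  41  65  67  70  69  70]
 [ 63  65  63  62  60  42  33  34  51  62  64  62  64  66  68]
 [ 25  35  52  62  64  63  62  62  62  62  64  65  64  64  64]]
grey [  6.875   0.     29.125   7.875 778.375] [407.70852738 152.02663803] 405.375 ((199.5025634765625, 26.016056060791016), (33.609676361083984, 271.7645568847656), 102.27063751220703)
grey [   7.375    9.625   17.75    16.875 1871.875] [400.19010017 166.92891486] 400.04260063171387 ((129.55972290039062, 143.484130859375), (132.93771362304688, 141.7198486328125), 112.64077758789062)
grey [  0.     27.25   30.125   7.75  719.5  ] [396.37767113 180.80316192] 399.0 ((89.8848876953125, 252.6339569091797), (30.22703742980957, 285.6584777832031), 102.71631622314453)
hole? [  2.5    2.25   5.75   6.25 197.25] [399.52170469 171.08856147] [ 0.5734 -0.2723  0.038 ]
head [  8  12  14  14 144] [204.61805556 208.63194444] [0.4957 0.1202 0.118 ]
pred recess ctr px [[400.5, 165.9], [397.2, 168.5]]
```

```bash
python3 - <<'E'
from h import *
goto((0.4965,0.1197,0.0485),-16)
t=load('t0'); s=load('s0'); print(tri(t,(222,258),s,(274,130)),tri(t,(254,215),s,(261,160)))
E
```

```text
shift [-0.3199 -0.0141  0.5632] heading y -16.57 turn -0.019
(array([0.40424728, 0.09200905, 0.09607725]), np.float64(0.002067181591787513)) (array([0.48359586, 0.02904384, 0.09885792]), np.float64(0.0014544048337881488))
```

arm_command --series '[-0.16,-0.007,0.06,0,0,-0.019,-0.16,-0.007,0.06,0,0,0,0,0,0.06,0,0,0,0,0,0,0,0,0,0,0,0,0,0,0]'

```text
clock: 18.27
tcp_pos: [0.497, 0.1224, 0.1446]
eef_rot: [[0.272, 0.962, 0.001], [0.962, -0.272, 0.002], [0.002, -0.0, -1.0]]
force: [-0.6, 0.6, 0.1]
width: 0.087
gripper_force: 0.0
```

```bash
python3 - <<'E'
from h import *
goto((0.4965,0.1197,0.0485),-16)
d=grab('wrist','w7'); h=cv2.cvtColor(d['img'],cv2.COLOR_BGR2HSV)
print([proj(d,[[.4965,.1197,z]]).round(1)[0].tolist() for z in (.124,.113,.095,.077,.045)])
red=cv2.inRange(h,(0,120,60),(8,255,255))|cv2.inRange(h,(172,120,60),(180,255,255))
k,l,s,c=cv2.connectedComponentsWithStats(red[160:262,215:295])
for i in range(1,k):
    if s[i,4]>8: print(s[i]+[215,160,0,0,0],c[i]+[215,160])
g=d['img'].max(2); print(g[170:262:6,221:285:4])
E
```

```text
shift [-0.0119  0.0009  0.3845] heading y -15.76 turn 0.008
[[253.5, 218.0], [253.5, 212.7], [253.5, 204.9], [253.4, 198.1], [253.4, 188.1]]
[240 181  31  17  88] [255.20454545 185.81818182]
[[138 138 140 146 147 148 154 154 148 172 165 164 137 140 146 145]
 [139 139 141 145 146 148 154 156 101  99 168 164 166 141 145 144]
 [138 139 141 145 146 148 156  74  75  73  73 139 137 139 145 144]
 [138 138 139 176 146 152  77  76  79  77  74  77 138 140 146 143]
 [138 136 139 144 145  71  76  96  97 107 103  74  89 144 146 142]
 [147 148 149 156 158  86 102 107 123 121 117 109  99 131 130 126]
 [147 148 148 156 159  84 103 111 135 131 128 119 108 163 155 154]
 [147 147 150 157 158  87  92 101 101 125 117 110  87 162 153 145]
 [148 147 151 157 158 162  83  99  95  93  98  81 237 236 232 230]
 [ 27  52  51  51  53  51  51  50  59  66  50  51  50  50  51  49]
 [ 50  51  51  48  50  51  48  50  50  49  49  50  49  51  50  48]
 [ 50  50  49  49  50  48  48  49  49  47  49  48 105 180 179 176]
 [ 49  48  49  49  50  47  56 160 165 162 156 150 105 117 117 117]
 [ 47 170 170 179 180 164 159 143 165 166 156  90 110 104 118 118]
 [170 168 173 161 177 180 164 153 147 163  99  84  77 190 190 187]
 [ 45  44  44  44  44  44  43  44  40  40  44  45  44  40  40  42]]
```

arm_command --series '[-0.003,0.004,0.1,0,0,0,0,0,0.1,0,0,0,0,0,0.09,0,0,0,0,0,0.06,0,0,0,0,0,0.034,0,0,0,0,0,0,0,0,0]'

```text
clock: 19.08
tcp_pos: [0.4971, 0.1211, 0.0481]
eef_rot: [[0.272, 0.962, -0.001], [0.962, -0.272, 0.002], [0.002, -0.001, -1.0]]
force: [0.4, 0.2, -0.2]
width: 0.0872
gripper_force: 0.0
```

arm_command --series '[0,0,0,0,0,0,0,0,0,0,0,0,0,0,0,0,0,0,0,0,0,0,0,0,0,0,0,0,0,0,0,0,0,0,0,0,0,0,0,0,0,0,0,0,0,0,0,0]' --claw 0.9 --grip_force 25

```text
clock: 20.08
tcp_pos: [0.4972, 0.1211, 0.0482]
eef_rot: [[0.272, 0.962, -0.0], [0.962, -0.272, 0.003], [0.002, -0.001, -1.0]]
force: [0.3, 0.5, 0.3]
width: 0.0238
gripper_force: 25.0
```

arm_command --series '[0,0,-0.04,0,0,0,0,0,-0.06,0,0,0,0,0,-0.08,0,0,0,0,0,-0.1,0,0,0,0,0,-0.1,0,0,0,0,0,-0.08,0,0,0,0,0,0,0,0,0]'

```text
clock: 20.95
tcp_pos: [0.4984, 0.1211, 0.1653]
eef_rot: [[0.272, 0.962, 0.003], [0.962, -0.272, 0.005], [0.006, 0.001, -1.0]]
force: [0.1, -0.1, -2.8]
width: 0.0233
gripper_force: 25.0
```

```bash
python3 - <<'E'
from h import *
o=arm.observe(); print(o['width'],o['gripper_force'],np.round(o['force'],1)); goto((.5745,-.2705,.16),-16)
d=grab('wrist','w8'); T=np.array(o['tcp_pos']);R=np.array(o['eef_rot'])
h=cv2.cvtColor(d['img'],cv2.COLOR_BGR2HSV)
red=cv2.inRange(h,(0,120,60),(8,255,255))|cv2.inRange(h,(172,120,60),(180,255,255))
print('axis proj', [(z,proj(d,[T+R@[0,0,z]]).round(1)[0].tolist()) for z in (-.0755,-.0465,-.0285,.0335)])
g=cv2.cvtColor(d['img'],cv2.COLOR_BGR2GRAY); print(g[130:262:6,225:290:4])
E
```

```text
0.023274631128733143 24.974045199402894 [ 0.1 -0.1 -2.8]
shift [-1.4248  0.719   0.0137] heading y -15.79 turn 0.007
axis proj [(-0.0755, [253.1, 295.6]), (-0.0465, [253.1, 261.0]), (-0.0285, [253.1, 245.0]), (0.0335, [253.1, 208.0])]
[[126 127 131 131  16  18  20  20  20  18  12 123 118 128 129 126 128]
 [125 128 132 131 135 125 122 118 111 112 131 146 141 153 130 127 127]
 [125 127 131 132 135 141 122 133 112 124 129 146 142 154 129 126 126]
 [125 126 132 131 135 140 138 134 126 125 145 147 157 154 129 125 129]
 [125 127 132 133 135 141 138 134 125 125 146 147 159 154 128 126 129]
 [125 128 131 132 135 141 137 133 125 125 147 148 158 154 130 126 129]
 [125 127 132 131 135 141 139 133 126 125 146 148 157 154 128 126 126]
 [125 127 132 131 135 141 111 129 115 125 124 124 131 129 129 126 123]
 [123 124 131 132 134  99 105 131 104 108 123 124 131 128 129 125 124]
 [123 126 131 132 134 140  89  92  76 125 122 125 132 129 127 124 106]
 [151 150 132 133 135 139 137 132 124 124 151 163 157 155 150 123  84]
 [134 138 142 142 145 167 163 141 134 136 151 163 158 156 136 133 101]
 [135 136 142 141 145 150  70  75  74 106 137 146 143 140 138 133  52]
 [134 136 143 142 144 135  73  73  74  68 137 147 142 218 209 205  52]
 [ 42  25  24  24  56  63  70  71  70  69  55  64  63  61  72  69  48]
 [ 25  52  50  52  51  68  70  72  72  67  49  51  51  48  49  50  50]
 [ 21  22  48  49  56  32  33  31  33  32  48  47  44  19  39  53   7]
 [ 18  14  50  31  71  74  74  76  73  74  72  34  64  14  13  20   9]
 [ 14  18  53  74  70  73  75  75  75  72  71  70  63  14  18  18   7]
 [ 19  11  68  75  76  75  74  75  77  72  71  71  70  32  18  18  20]
 [ 19  11  68  74  76  75  76  83  74  74  73  70  69  54  15  18  15]
 [ 16  68  70  89  98  87  95  96 100  91  87  90  69  71  16  15  19]]
```

arm_command --series '[-0.12,0.09,0,0,0,0.007,-0.19,0.11,0,0,0,0,-0.22,0.11,0,0,0,0,-0.22,0.11,0,0,0,0,-0.22,0.11,0,0,0,0,-0.22,0.1,0,0,0,0,-0.15,0.06,0,0,0,0,-0.08,0.02,0,0,0,0]'

```text
clock: 22.0
tcp_pos: [0.5685, -0.2725, 0.1606]
eef_rot: [[0.279, 0.96, -0.003], [0.96, -0.279, 0.001], [0.0, -0.003, -1.0]]
force: [-0.0, 0.2, -2.6]
width: 0.0235
gripper_force: 25.0
```

arm_command --series '[0,0,0,0,0,0,0,0,0,0,0,0]'

```text
clock: 22.25
tcp_pos: [0.5701, -0.2677, 0.1612]
eef_rot: [[0.274, 0.962, -0.001], [0.962, -0.274, 0.004], [0.004, -0.003, -1.0]]
force: [0.1, -0.2, -3.0]
width: 0.0233
gripper_force: 25.0
```

```bash
python3 - <<'E'
from h import *
goto((.573,-.271,.10),-16); o=arm.observe(); print(o['tcp_pos'],o['width'],np.round(o['force'],1))
E
```

```text
shift [-0.0105  0.0154  0.2449] heading y -15.93 turn 0.002
[ 0.57012147 -0.26766453  0.16124499] 0.023336896034409037 [ 0.1 -0.2 -3. ]
```

arm_command --series '[-0.01,0.015,0.08,0,0,0,0,0,0.08,0,0,0,0,0,0.06,0,0,0,0,0,0.025,0,0,0,0,0,0,0,0,0,0,0,0,0,0,0]'

```text
clock: 23.0
tcp_pos: [0.5734, -0.273, 0.1016]
eef_rot: [[0.276, 0.961, 0.001], [0.961, -0.276, 0.002], [0.002, 0.0, -1.0]]
force: [0.1, 0.1, -1.1]
width: 0.0233
gripper_force: 25.0
```

```bash
python3 - <<'E'
from h import *
goto((.573,-.271,.075),-16); o=arm.observe(); print(np.round(o['force'],1))
for n in('top','scene'):
    d=grab(n,n+'9'); T=np.array(o['tcp_pos'])
E
```

```text
shift [ 0.0068 -0.0037  0.1062] heading y -16.0 turn 0.0
[ 0.1  0.1 -1.1]
```

arm_command --series '[0.007,-0.003,0.03,0,0,0,0,0,0.03,0,0,0,0,0,0.024,0,0,0,0,0,0,0,0,0]'

```text
clock: 23.6
tcp_pos: [0.5723, -0.2703, 0.079]
eef_rot: [[0.275, 0.961, -0.002], [0.961, -0.275, 0.003], [0.003, -0.002, -1.0]]
force: [-0.3, -1.2, -1.9]
width: 0.0234
gripper_force: 25.0
```

arm_command --series '[0,0,0.008,0,0,0,0,0,0.006,0,0,0,0,0,0,0,0,0]'

```text
clock: 23.98
tcp_pos: [0.5728, -0.2706, 0.0764]
eef_rot: [[0.275, 0.961, -0.0], [0.961, -0.275, 0.003], [0.002, -0.001, -1.0]]
force: [-0.4, 0.6, -2.5]
width: 0.0235
gripper_force: 25.0
```

Still free. I'll keep going down in 1–1.5 mm steps.

arm_command --series '[0,0,0.006,0,0,0,0,0,0.006,0,0,0,0,0,0,0,0,0]'

```text
clock: 24.35
tcp_pos: [0.5727, -0.2705, 0.0732]
eef_rot: [[0.275, 0.961, -0.001], [0.961, -0.275, 0.003], [0.003, -0.001, -1.0]]
force: [-1.0, -0.2, -1.8]
width: 0.0236
gripper_force: 25.0
```

arm_command --series '[0,0,0.006,0,0,0,0,0,0,0,0,0]'

```text
clock: 24.6
tcp_pos: [0.5727, -0.2705, 0.0717]
eef_rot: [[0.275, 0.961, -0.001], [0.961, -0.275, 0.003], [0.003, -0.001, -1.0]]
force: [-0.1, 0.0, -1.5]
width: 0.0232
gripper_force: 25.0
```

arm_command --series '[0,0,0.005,0,0,0,0,0,0,0,0,0]'

```text
clock: 24.85
tcp_pos: [0.5727, -0.2706, 0.0705]
eef_rot: [[0.276, 0.961, -0.0], [0.961, -0.276, 0.003], [0.002, -0.001, -1.0]]
force: [-0.8, 0.8, -2.3]
width: 0.0231
gripper_force: 25.0
```

arm_command --series '[0,0,0.005,0,0,0,0,0,0,0,0,0]'

```text
clock: 25.1
tcp_pos: [0.5729, -0.2706, 0.0694]
eef_rot: [[0.275, 0.961, -0.0], [0.961, -0.275, 0.003], [0.002, -0.001, -1.0]]
force: [-0.1, 0.9, -2.4]
width: 0.0231
gripper_force: 25.0
```

arm_command --series '[0,0,0.004,0,0,0,0,0,0,0,0,0]'

```text
clock: 25.35
tcp_pos: [0.5731, -0.2707, 0.0685]
eef_rot: [[0.275, 0.961, 0.0], [0.961, -0.275, 0.002], [0.002, -0.0, -1.0]]
force: [1.4, -0.7, -1.9]
width: 0.0237
gripper_force: 25.0
```

arm_command --series '[0,0,0.005,0,0,0,0,0,0,0,0,0]'

```text
clock: 25.6
tcp_pos: [0.5731, -0.2707, 0.0672]
eef_rot: [[0.275, 0.961, 0.0], [0.961, -0.275, 0.002], [0.002, -0.0, -1.0]]
force: [1.2, -0.5, -2.2]
width: 0.0234
gripper_force: 25.0
```

arm_command --series '[0,0,0.005,0,0,0,0,0,0,0,0,0]'

```text
clock: 25.85
tcp_pos: [0.5731, -0.2707, 0.066]
eef_rot: [[0.275, 0.961, 0.0], [0.961, -0.275, 0.002], [0.002, -0.0, -1.0]]
force: [2.2, -1.3, -2.0]
width: 0.0232
gripper_force: 24.9
```

It's 5 mm below the floor level, so it dropped straight into the hole. There's a small side force towards +x, which I'll relieve while going down.

arm_command --series '[0,0.003,0.006,0,0,0,0,0,0.006,0,0,0,0,0,0,0,0,0]'

```text
clock: 26.22
tcp_pos: [0.5733, -0.2707, 0.0626]
eef_rot: [[0.275, 0.961, -0.001], [0.961, -0.275, 0.003], [0.002, -0.001, -1.0]]
force: [0.9, -0.0, -2.9]
width: 0.0232
gripper_force: 24.9
```

arm_command --series '[0,0,0.008,0,0,0,0,0,0.008,0,0,0,0,0,0,0,0,0]'

```text
clock: 26.6
tcp_pos: [0.5733, -0.2707, 0.0586]
eef_rot: [[0.275, 0.961, -0.001], [0.961, -0.275, 0.003], [0.002, -0.001, -1.0]]
force: [0.8, -1.0, -2.7]
width: 0.0233
gripper_force: 24.9
```

arm_command --series '[0,0,0.008,0,0,0,0,0,0.008,0,0,0,0,0,0.008,0,0,0,0,0,0,0,0,0]'

```text
clock: 27.1
tcp_pos: [0.5734, -0.2707, 0.0526]
eef_rot: [[0.275, 0.961, -0.001], [0.961, -0.275, 0.003], [0.002, -0.001, -1.0]]
force: [0.6, -0.5, -1.7]
width: 0.0233
gripper_force: 25.0
```

arm_command --series '[0,0,0.006,0,0,0,0,0,0.006,0,0,0,0,0,0,0,0,0]'

```text
clock: 27.48
tcp_pos: [0.5734, -0.2707, 0.0497]
eef_rot: [[0.275, 0.961, -0.0], [0.961, -0.275, 0.003], [0.002, -0.001, -1.0]]
force: [0.7, -0.7, -3.4]
width: 0.0231
gripper_force: 25.0
```

arm_command --series '[0,0,0.005,0,0,0,0,0,0,0,0,0]'

```text
clock: 27.72
tcp_pos: [0.5735, -0.2707, 0.0485]
eef_rot: [[0.275, 0.961, -0.0], [0.961, -0.275, 0.003], [0.002, -0.001, -1.0]]
force: [1.4, -0.9, -2.4]
width: 0.0232
gripper_force: 25.0
```

arm_command --series '[0,0,0.005,0,0,0,0,0,0,0,0,0]'

```text
clock: 27.98
tcp_pos: [0.5734, -0.2708, 0.0473]
eef_rot: [[0.275, 0.961, -0.0], [0.961, -0.275, 0.003], [0.002, -0.001, -1.0]]
force: [1.5, -0.0, -2.4]
width: 0.0234
gripper_force: 25.0
```

arm_command --series '[0,0,0.004,0,0,0,0,0,0,0,0,0]'

```text
clock: 28.22
tcp_pos: [0.5735, -0.2707, 0.0463]
eef_rot: [[0.275, 0.961, -0.0], [0.961, -0.275, 0.003], [0.002, -0.001, -1.0]]
force: [1.5, 0.5, -3.4]
width: 0.0235
gripper_force: 25.0
```

arm_command --series '[0,0.001,0.004,0,0,0,0,0,0,0,0,0]'

```text
clock: 28.48
tcp_pos: [0.5737, -0.271, 0.0462]
eef_rot: [[0.276, 0.961, -0.0], [0.961, -0.276, 0.003], [0.003, -0.001, -1.0]]
force: [-1.6, 0.8, 4.4]
width: 0.0237
gripper_force: 25.0
```

arm_command --series '[0,0,0.004,0,0,0,0,0,0,0,0,0]'

```text
clock: 28.72
tcp_pos: [0.5739, -0.2712, 0.0461]
eef_rot: [[0.276, 0.961, 0.0], [0.961, -0.276, 0.003], [0.003, -0.0, -1.0]]
force: [-2.6, 1.1, 10.2]
width: 0.0235
gripper_force: 25.0
```

arm_command --series '[0,0,0.004,0,0,0,0,0,0,0,0,0]'

```text
clock: 28.98
tcp_pos: [0.5741, -0.2715, 0.0459]
eef_rot: [[0.276, 0.961, 0.001], [0.961, -0.276, 0.003], [0.003, 0.0, -1.0]]
force: [-3.7, 0.9, 14.4]
width: 0.0232
gripper_force: 25.0
```

It bottomed at a reported z of 0.046, where 0.0465 was expected, so the stake is home. I'll relieve the load, open and lift clear.

arm_command --series '[0,0,-0.01,0,0,0,0,0,0,0,0,0]'

```text
clock: 29.22
tcp_pos: [0.5739, -0.2709, 0.0461]
eef_rot: [[0.275, 0.961, 0.0], [0.961, -0.275, 0.002], [0.002, -0.001, -1.0]]
force: [-1.1, -0.5, 3.1]
width: 0.0233
gripper_force: 25.0
```

arm_command --series '[0,0,0,0,0,0,0,0,0,0,0,0,0,0,0,0,0,0,0,0,0,0,0,0,0,0,0,0,0,0,0,0,0,0,0,0]' --claw 0

```text
clock: 29.98
tcp_pos: [0.5737, -0.2708, 0.0458]
eef_rot: [[0.276, 0.961, -0.0], [0.961, -0.276, 0.003], [0.002, -0.001, -1.0]]
force: [0.1, 0.5, -0.1]
width: 0.0756
gripper_force: 0.0
```

arm_command --series '[0,0,-0.06,0,0,0,0,0,-0.1,0,0,0,0,0,-0.14,0,0,0,0,0,-0.16,0,0,0,0.2,0,-0.1,0,0,0,0.22,0,0,0,0,0,0.22,-0.1,0,0,0,0,0,0,0,0,0,0]'

```text
clock: 30.98
tcp_pos: [0.595, -0.1022, 0.1867]
eef_rot: [[0.264, 0.964, -0.0], [0.964, -0.264, 0.007], [0.006, -0.002, -1.0]]
force: [-0.1, -0.2, -0.4]
width: 0.0869
gripper_force: 0.0
```

```bash
python3 - <<'E'
from h import *
o=arm.observe(); print(np.round(o['tcp_pos'],3),o['width'],np.round(o['force'],1))
t=grab('top','t10'); s=grab('scene','s10'); w=grab('wrist','w10')
G=[.5745,-.271]
for n,f in(('t',t),('s',s),('w',w)): print(n,'head,mid,grip bottom',[proj(f,[G+[z]])[0].round(0).tolist() for z in (.122,.093,.075)])
def blobs(f,n):
    h=cv2.cvtColor(f['img'],cv2.COLOR_BGR2HSV); u,v=proj(f,[G+[.1]])[0].astype(int); u=np.clip(u,25,486);v=np.clip(v,25,358)
    for nm,m in (('red',cv2.inRange(h,(0,120,60),(8,255,255))|cv2.inRange(h,(172,120,60),(180,255,255))),('grey',cv2.inRange(h,(0,0,60),(180,50,230))),('brass',cv2.inRange(h,(15,110,80),(35,255,255)))):
        k,l,st,c=cv2.connectedComponentsWithStats(m[v-35:v+25,u-25:u+25] if 1 else m)
        for i in range(1,k):
            if st[i,4]>12: print(n,nm,(st[i]+[u-25,v-35,0,0,0]).tolist(),(c[i]+[u-25,v-35]).round(1))
blobs(t,'t'); blobs(s,'s')
E
```

```text
[ 0.595 -0.102  0.187] 0.08691115412700294 [-0.1 -0.2 -0.4]
t head,mid,grip bottom [[413.0, 160.0], [408.0, 164.0], [405.0, 166.0]]
s head,mid,grip bottom [[92.0, 242.0], [98.0, 254.0], [102.0, 261.0]]
w head,mid,grip bottom [[280.0, 360.0], [278.0, 339.0], [277.0, 327.0]]
t grey [414, 128, 10, 15, 61] [418.8 136. ]
t grey [405, 150, 20, 7, 71] [414.4 153. ]
t grey [401, 156, 16, 15, 178] [408.7 163.2]
t grey [396, 164, 32, 24, 149] [415.4 179.8]
t grey [399, 171, 6, 4, 17] [401.1 172.9]
t brass [409, 129, 4, 11, 16] [410.4 134.4]
s grey [71, 215, 13, 60, 558] [ 76.3 244.3]
s grey [86, 215, 35, 48, 704] [ 98.7 240.5]
s grey [101, 262, 18, 13, 145] [109.4 269.2]
s brass [115, 215, 6, 23, 84] [118.4 223.5]
```

```bash
python3 - <<'E'
from h import *
t=load('t10'); s=load('s10'); r=np.radians(74)
for f in (t,s):
    u,v=proj(f,[[.594,-.215,.065]])[0].astype(int); h=cv2.cvtColor(f['img'],cv2.COLOR_BGR2HSV)
    m=cv2.inRange(h,(15,100,60),(35,255,255)); P=np.argwhere(m[v-25:v+26,u-30:u+31]>0)[:,::-1]+[u-30,v-25]
    W=np.array([onz(f,*p,.065)[:2] for p in P])-[.588,-.235]; Y=W@[np.cos(r),np.sin(r)];X=W@[np.sin(r),-np.cos(r)]; k=abs(X)<.03; k&=(abs(Y)<.08)
    print(k.sum(),np.percentile(Y[k],[2,98]).round(4) if k.any() else '')
h=cv2.cvtColor(s['img'],cv2.COLOR_BGR2GRAY); print(h[236:276:3,82:124:3])
E
```

```text
1 [-0.0328 -0.0328]
942 [-0.0048  0.0478]
[[134 128 132 121  57  59  59  57  57 100 136 137 134 158]
 [147 136 120 135 142 128  91  81  87  89  87  83  84  86]
 [158 135 135 175 176 151 123  88  88  84  85  85  82  87]
 [161 134 156 169 169 141 118  91  87  86  82  84  85  81]
 [174 122 145 153 151 132 112  81  87 117 130 144 152 149]
 [203 115 130 135 132 120  97  84  79 110 105 103  90  91]
 [210  89  88 102 102  97  94  87  80  68  80  81  80  83]
 [213  84  85  87 100 102  98  88  82  59  73  76  80  85]
 [184  87  85  85  96 101 100  91  67  66  57  59  71  82]
 [125  85  84  87  84  74  76  66  75  72  56  54  58  83]
 [100  91  85  90  82  82  79  91  94  81  57  64  62  83]
 [ 90  91  90  89  86  64  52  71  91  89  77  74  84  78]
 [ 82  87  84  82  78  57  50  57  92  92  80  61  75  79]
 [ 82  82  84  80  81  74  49  72  78  99  88  76  82  81]]
```

```bash
python3 -c "
from plant import arm
print(arm.job_done())"
```

```text
the job is handed in; nothing more can be done
None
```

The brass cover is fully open against its stop, and the red-ringed stake stands home in the blind hole, released and with the arm clear; I handed the job in at about 31 s and got no verdict back.

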